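# Stand the washed tin lids in the drying rack

### The job

On the bakery's packing table, take the two large round tin lids from the grey wash basket and stand them upright in the wire drying rack, one in each of the two free end gaps, resting on the rack's rails. Leave the small lid in the basket where it is.

Things in the scene. Friction and masses are not known exactly. Their poses are not given: they have to be found in the camera images.
- lid_a (a point): One of the two large plain aluminium tin lids: a rigid flat disc 140 mm in diameter, 10 mm thick, 0.11 to 0.22 kg. Origin: its centre; y is the normal of its faces, x and z lie in its plane. It starts upright on edge (within 6 degrees), centre 85 mm and top edge 155 mm above the table, in one of three places, 62 mm apart, in the grey wash basket (fins 56 mm tall).
- lid_b (a point): The other large lid, the same as lid_a: a rigid flat disc 140 mm in diameter, 10 mm thick, 0.11 to 0.22 kg. Origin: its centre; y is the normal of its faces, x and z lie in its plane. It starts upright on edge (within 6 degrees), centre 85 mm and top edge 155 mm above the table, in one of three places, 62 mm apart, in the grey wash basket (fins 56 mm tall).
- lid_small (a point): The small aluminium tin lid, in the same wash basket: a disc 100 mm in diameter, 10 mm thick, top edge 111 mm above the table. Origin: its centre; y is the normal of its faces. It stays where it is.
- rack (a point): Fixed drying rack, 130 x 240 mm: wire hoops 95 mm tall on two rails make 3 gaps in a row along its y, 62 mm apart, each 36 mm wide at the mouth, 24 mm at the rails. Lids stand square to y. The middle gap holds a small lid, top at 111 mm. Origin: over the middle gap, 85 mm up (z up), as high as the centre of a seated large lid: these belong at y = +62 and -62 mm, x = z = 0.
Things that resemble listed ones, but are neither listed nor needed, are in the scene too. What is shaped like the part that bears lid_a but blue or yellow is not meant.

How it is judged:
By the outcome, as a careful person would: the job done as asked, in the order asked, and still so for the second after the job is handed in, with the robot touching nothing.
It also fails if it takes over 61 s, if anything falls off the work surface, if the arm or the gripper's body presses on something with over 40 N, if the wrist force passes 120 N, or if a joint passes its speed limit or range.

### The arm

A 7-joint arm with a two-finger parallel gripper is mounted at the origin on the work surface. World frame = base frame: x ahead of the robot, y to its left, z up, the work surface at z = 0. Lengths are in m, angles in rad, forces in N, time in s.
With the tool pointing down it reaches from about 0.35 to 0.9 m from the base axis. Payload 8.1 kg.
Tool frame: the origin (TCP) lies on the centre line of the jaws, within the pads' length; the fingertips stand 14 mm ahead of it and the grasp point (between the pads) lies 5 mm behind it (arm.tip_reach is the distance from the TCP to the fingertips, in m); z points along the fingers, y is the direction in which the jaws open and shut (so a half turn about z gives the same grasp; the last joint's range is limited). The gripper opens to 92 mm and grips with 3 to 60 N. Pads are 19 mm wide; open, the fingers measure 130 mm over their backs; the gripper's body (75 mm by 190 mm) begins 47 mm behind the grasp point.
Start: joints at [-1.302, 0.434, 0.025, 1.573, -0.012, 1.134, -0.075], TCP at [0.227, 0.582, 0.215] pointing down, gripper open.
Joint ranges: [-2.62, 2.62], [-0.44, 2.09], [-1.27, 1.32], [0.08, 2.57], [-1.32, 4.46], [0.12, 2], [-2.74, 2.74]. Speed limits (rad/s): [2.22, 2.22, 3.01, 3.01, 3.14, 3.14, 3.14].

### API

Orientations are given as a rotation vector (axis times angle).
In Python, from cell import sensors, vision, arm, nets gives the robot as it stands.
- The arm moves only by the shell command python3 -m handwheel 'ROWS' [FORCE]. ROWS is JSON, a list of rows, each an object of numbers: "tx", "ty", "tz": the shift along the tool's x, y, z in cm; "wx", "wy", "wz": the turn, a rotation vector about the tool's x, y, z in degrees; "claw": the opening, from 0 (shut) to 1 (fully open). A call has 1 to 12 rows; each row is the pose to reach, as a shift and turn from the pose commanded when the call began, along the tool's axes at that moment; what a row does not reach only later rows make up. A row lasts 1/12 s, in which the tool goes at most 41.7 mm and 7.16 degrees, less where a joint would pass 70% of its speed; a pose out of reach is approached as far as the arm can. A call with a gripper value outside its range is refused whole. The fingers move at their own pace and stop on an object; FORCE is the grip in N (left out, the last holds). Time passes only in rows, so rows that repeat a pose let the fingers close. It gives the time, the measured TCP pose, the force and the opening at its end, in the units of the state.
- sensors.observe(): the state, without advancing time (a new reading comes with each control period).
- vision.get_image(name): name is "scene" or "top" or "wrist"; returns (picture, depth): 480x640x3 uint8, blue, green, red; 480x640 float32, m along the optical axis (not along the pixel's ray), 0 where there is no reading.
- vision.camera_model(name): a dict with "K" (3x3 intrinsics, pixels), "xyz" and "attitude" of the camera in the world; the wrist camera has in their place "hand_eye" (4x4, takes a point from camera to tool coordinates, whose origin is the TCP and whose axes are the flange's). Camera axes: x right, y down, z forward; pixel columns grow to the right and rows downward; lengths in m; the calibration is good to about 2 mm. The wrist camera is an equidistant fisheye: a pixel r from the principal point sees the ray r / f radians off the axis. A picture is of the moment at which its call begins: read the wrist's pose just before it. camera_model takes no time and is no camera call.
- arm.sign_off(): hands the job in, once; it reports no verdict.
Trained networks look in the newest picture that a camera, given by its name, has taken for a name from the list of things; names that differ only in an ending like _2 or _b are one class to them, and where a whole thing is asked for, a point or a joint stands for the part that bears it (a point fixed in the world has none). Each returns a list of dicts, best first, with "score" (0 to 1); they miss things now and then, are a little off and sometimes report something else, mostly with a low value. They report only what shows in the picture. A call takes as long as a camera call. They do not tell look-alikes from the thing itself.
- nets.cut_out(label, camera): "region" (480x640 bool, what is visible of it) and "uv" ([column, row] in pixels, amid what is visible of it).
The state is a dict: "clock": time; "joints": joint angles; "dq": joint speeds; "joint_efforts": joint torques, N m; "position": TCP position; "ee_rot": TCP orientation; "force": force on the tool from outside, world axes, zero at the start; "ft_torque": the same for the moment, N m; "width": opening from 0.0 (shut) to 1.0 (fully open).
Only numpy, scipy, OpenCV 4.12 (cv2) and the standard library are available. Lean on these libraries where they do the work, as an engineer would, in place of code of your own. Each camera call takes 0.05 s, during which the arm holds its last target.

## Working session

There is one attempt and no reset: what is moved stays moved. The work goes in short steps, Python scripts to look and compute and a shell command to move; the robot and the scene stay as the last step left them, time stands still between calls to the robot, and variables do not carry over. Pictures are saved under pics/ and viewed, and the job is handed in when it is done.

```bash
ls; mkdir -p pics; cat > h.py <<'E'
import numpy as np,cv2
from cell import sensors,vision,arm,nets
from scipy.spatial.transform import Rotation as R
E
python3 - <<'E'
from h import *
s=sensors.observe(); print(s)
for c in ["scene","top","wrist"]:
    im,d=vision.get_image(c); cv2.imwrite(f"pics/{c}0.png",im); np.save(f"{c}0.npy",d); print(c,vision.camera_model(c))
E
```

```text
pics
{'clock': 0.0, 'joints': array([-1.30161207,  0.43523167,  0.02495633,  1.57410395, -0.01157148,
        1.13393623, -0.07509879]), 'dq': array([ 0.0029157 ,  0.00224666,  0.00016632,  0.001011  , -0.00064864,
        0.00113548,  0.00092553]), 'joint_efforts': array([-1.03957907e-03, -6.67836356e+01,  9.84502137e-01, -3.14461327e+01,
       -6.05132477e-02,  4.26825334e-02,  1.68616211e-04]), 'position': array([0.22691681, 0.58180199, 0.21393672]), 'ee_rot': array([-5.80680314e-01, -3.08733185e+00,  2.40268103e-03]), 'force': array([ 0.51297566,  0.03371728, -0.19141386]), 'ft_torque': array([0.00215054, 0.05206439, 0.01974844]), 'width': 1.0014258879120317}
scene {'K': array([[486.78467027,   0.        , 324.05722351],
       [  0.        , 486.78467027, 241.27643001],
       [  0.        ,   0.        ,   1.        ]]), 'xyz': array([ 1.04862378, -0.61613027,  0.75150678]), 'attitude': array([-2.13059269, -0.81420689,  0.40538356])}
top {'K': array([[503.88373086,   0.        , 321.50077417],
       [  0.        , 503.88373086, 236.65465942],
       [  0.        ,   0.        ,   1.        ]]), 'xyz': array([0.31093757, 0.00548457, 1.15352919]), 'attitude': array([-2.13353017,  2.10596953, -0.2058168 ])}
wrist {'K': array([[371.64829954,   0.        , 318.4175324 ],
       [  0.        , 371.64829954, 243.35100449],
       [  0.        ,   0.        ,   1.        ]]), 'hand_eye': array([[ 5.69806535e-04, -9.55004576e-01, -2.96590516e-01,
         8.02817710e-02],
       [ 9.99999270e-01,  2.28024813e-04,  1.18696101e-03,
         8.43946581e-04],
       [-1.06592320e-03, -2.96590976e-01,  9.55004009e-01,
        -1.69590795e-01],
       [ 0.00000000e+00,  0.00000000e+00,  0.00000000e+00,
         1.00000000e+00]])}
```

View pics/top0.png

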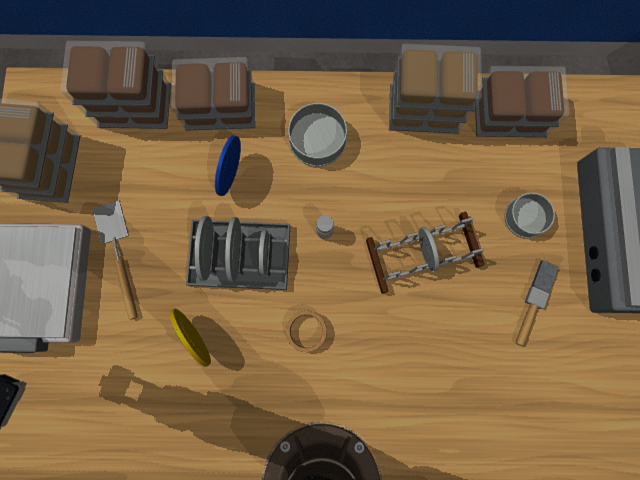

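View pics/scene0.png

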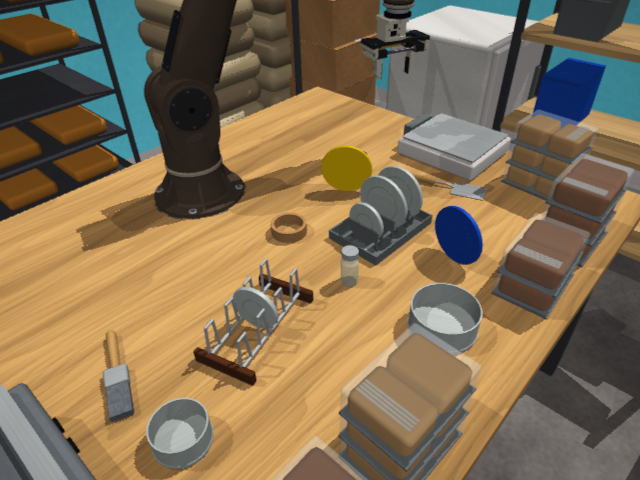

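View pics/wrist0.png

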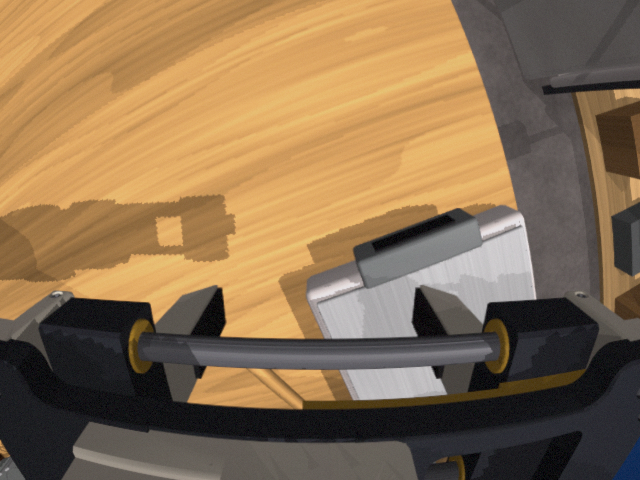

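```bash
cat >> h.py <<'E'
def cloud(cam,d):
    m=vision.camera_model(cam);K=m["K"]
    v,u=np.mgrid[:480,:640]
    P=np.stack([(u-K[0,2])/K[0,0]*d,(v-K[1,2])/K[1,1]*d,d],-1)
    return P@R.from_rotvec(m["attitude"]).as_matrix().T+m["xyz"]
E
python3 - <<'E'
from h import *
ims={}
for c in ["top","scene"]:
    im=cv2.imread(f"pics/{c}0.png"); d=np.load(f"{c}0.npy"); P=cloud(c,d); ims[c]=P
    tb=P[(P[...,2]<0.01)&(P[...,2]>-.02)&(P[...,0]>0.2)&(P[...,0]<.7)&(abs(P[...,1])<.5)]
    print(c,"table z",np.median(tb[:,2]),d.min())
    # segmentation
    for lab in ["lid_a","lid_small"]:
        for r in nets.cut_out(lab,c):
            pts=P[r["region"]&(d>0)]
            print(c,lab,round(r["score"],2),np.round(r["uv"]),pts.mean(0).round(3),pts[:,2].max().round(3),len(pts))
# orthographic height map, 1mm px
def omap(x0,x1,y0,y1,name):
    for c in ims:
        P=ims[c].reshape(-1,3)
        m=(P[:,0]>x0)&(P[:,0]<x1)&(P[:,1]>y0)&(P[:,1]<y1)&(P[:,2]>0.004)
        q=P[m]; s=2500
        o=np.full((int((x1-x0)*s),int((y1-y0)*s)),0,np.uint8)
        for p in q[np.argsort(q[:,2])]:
            cv2.circle(o,(int((y1-p[1])*s),int((x1-p[0])*s)),1,int(min(255,p[2]*1500)),-1)
        cv2.imwrite(f"pics/om_{name}_{c}.png",cv2.applyColorMap(o,cv2.COLORMAP_JET))
omap(.35,.56,.05,.33,"bask"); omap(.35,.56,-.4,-.08,"rack")
E
cd pics; python3 -c "
import cv2,numpy as np
a=[cv2.imread(f'om_{n}_{c}.png') for n in ['bask','rack'] for c in ['top','scene']]
b=cv2.resize(np.vstack([np.hstack([cv2.resize(x,(700,500)) for x in a[:2]]),np.hstack([cv2.resize(x,(700,500)) for x in a[2:]])]),(800,572));cv2.imwrite('om.png',b)"
```

```text
top table z 0.0008638689702937796 0.0
top lid_a 0.95 [234. 250.] [0.487 0.192 0.114] 0.161 826
top lid_a 0.94 [230. 166.] [0.678 0.217 0.089] 0.144 1009
top lid_a 0.79 [202. 250.] [0.489 0.254 0.112] 0.158 943
top lid_a 0.66 [190. 340.] [0.305 0.276 0.089] 0.145 1064
top lid_small 0.75 [261. 253.] [0.485 0.131 0.087] 0.116 355
scene table z -0.0009510715974100914 0.0
scene lid_a 0.87 [347. 168.] [0.31  0.278 0.075] 0.141 1710
scene lid_a 0.8 [389. 197.] [0.502 0.192 0.103] 0.156 1516
scene lid_a 0.57 [461. 236.] [0.69  0.217 0.075] 0.142 2133
scene lid_a 0.56 [405. 181.] [0.518 0.255 0.112] 0.156 935
scene lid_small 0.91 [369. 216.] [0.496 0.133 0.078] 0.111 680
```

View pics/om.png

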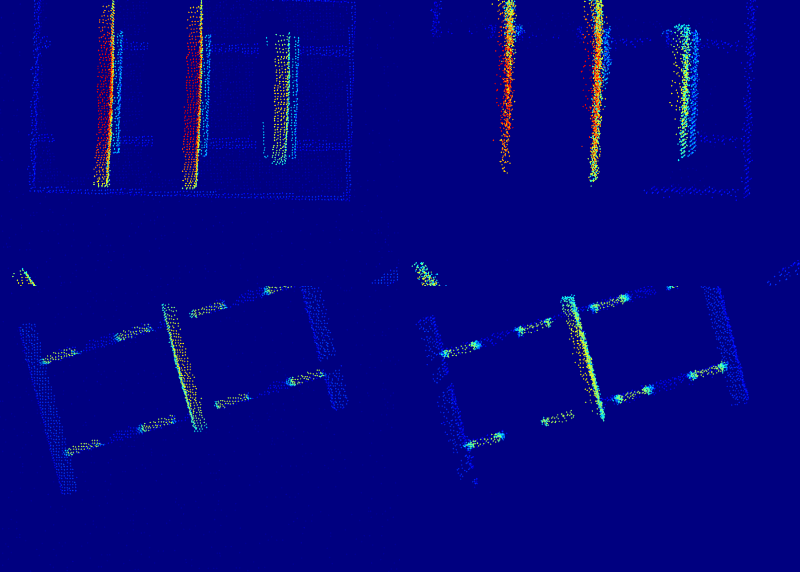

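```bash
cat > fit.py <<'E'
from h import *
from scipy.optimize import least_squares
def discsd(L,r,h):
    rad=np.hypot(L[:,0],L[:,2])-r; ax=abs(L[:,1])-h
    return np.minimum(np.maximum(rad,ax),0)+np.hypot(np.maximum(rad,0),np.maximum(ax,0))
def lidfit(Q,r,x0):
    # params cx cy cz yaw tilt ; normal = R @ y
    f=lambda p: discsd((Q-p[:3])@(R.from_euler('ZX',p[3:5]).as_matrix()),r,.005)
    s=least_squares(f,x0,loss='soft_l1',f_scale=.002); return s.x,np.sqrt(np.median(s.fun**2))
if __name__=="__main__":
    ims={c:cloud(c,np.load(f"{c}0.npy")).reshape(-1,3) for c in ["top","scene"]}
    for n,c0,r in [("L1",[.487,.254,.085],.07),("L2",[.487,.192,.085],.07),("S",[.487,.133,.061],.05),("rackS",[.46,-.225,.061],.05)]:
        for c in ["top","scene","both"]:
            P=np.vstack(list(ims.values())) if c=="both" else ims[c]
            Q=P[(abs(P[:,1]-c0[1])<.028)&(abs(P[:,0]-c0[0])<.085)&(P[:,2]>(.075 if r>.06 else .075))]
            if n=="rackS":
                Q=P[(np.hypot(P[:,0]-c0[0],P[:,1]-c0[1])<.06)&(P[:,2]>.06)]
                yaw0=.25
                t=(Q[:,:2]-c0[:2])@np.array([-np.sin(yaw0),np.cos(yaw0)]); Q=Q[abs(t)<.014]
            x,e=lidfit(Q,r,c0+[.25 if n=="rackS" else 0,0]); print(n,c,len(Q),x[:3].round(4),np.degrees(x[3:]).round(2),e.round(4))
    # rack
    for c,P in ims.items():
        Q=P[(P[:,2]>.012)&(P[:,2]<.13)&(np.hypot(P[:,0]-.47,P[:,1]+.225)<.15)]
        # restrict central cluster
        q=Q[(Q[:,2]<.05)]
        rect=cv2.minAreaRect(q[:,:2].astype(np.float32)); print(c,"rect all",rect)
        H=Q[(Q[:,2]>.085)]; print(c,"hoops",len(H))
        np.save(f"rk_{c}.npy",Q)
E
python3 fit.py
python3 - <<'E'
import cv2
a=cv2.imread('pics/top0.png')[190:310,345:505]; cv2.imwrite('pics/rk.png',cv2.resize(a,None,fx=5,fy=5,interpolation=2))
E
```

```text
L1 top 798 [0.4928 0.2571 0.0859] [-1.73 -0.4 ] 0.0005
L1 scene 861 [0.4953 0.2592 0.0842] [-1.92 -0.08] 0.0011
L1 both 1659 [0.4934 0.2577 0.0857] [-1.22 -0.91] 0.0011
L2 top 685 [0.4907 0.1951 0.086 ] [-1.68 -0.44] 0.0005
L2 scene 1214 [0.4937 0.1916 0.0839] [ 4.11 -3.81] 0.002
L2 both 1899 [0.4915 0.1964 0.0858] [-1.62 -0.26] 0.0011
S top 264 [0.4893 0.1335 0.0619] [-1.35 -0.03] 0.0007
S scene 378 [0.4921 0.1352 0.06  ] [-2.   -0.12] 0.0008
S both 642 [0.4899 0.1347 0.0616] [-1.83 -0.55] 0.0011
rackS top 278 [ 0.4764 -0.235   0.081 ] [16.68  3.11] 0.0008
rackS scene 68 [ 0.4859 -0.199   0.0817] [22.07 42.29] 0.0016
rackS both 346 [ 0.4748 -0.225   0.0848] [15.53  3.98] 0.0011
top rect all ((0.5013220906257629, -0.2276451736688614), (0.12954917550086975, 0.2411538064479828), 16.05702018737793)
top hoops 560
scene rect all ((0.5041276812553406, -0.22641508281230927), (0.13052509725093842, 0.24191002547740936), 15.610137939453125)
scene hoops 762
```

View pics/rk.png

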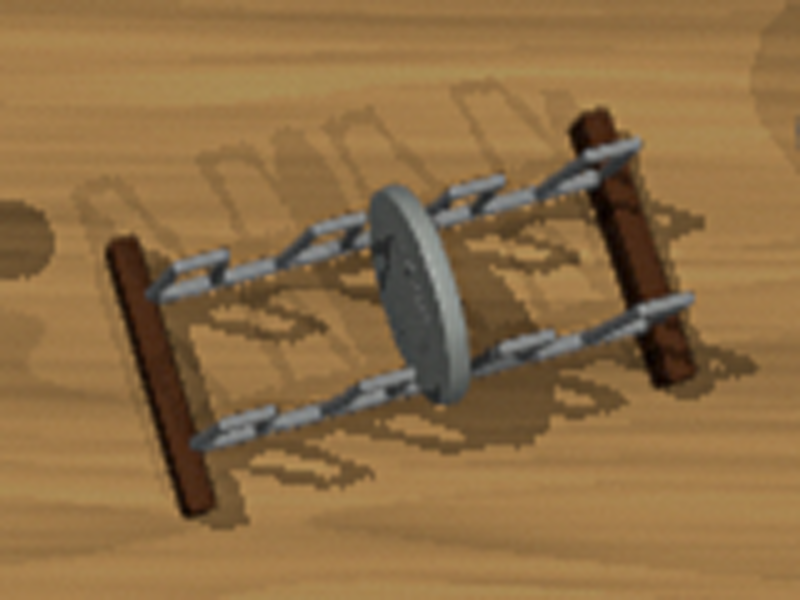

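```bash
python3 - <<'E'
from fit import *
ims={c:cloud(c,np.load(f"{c}0.npy")).reshape(-1,3) for c in ["top","scene"]}
c0=np.array([.503,-.227,.061]);a=np.radians(15.8)
ux=np.array([np.cos(a),np.sin(a)]);uy=np.array([-np.sin(a),np.cos(a)])
for c,P in ims.items():
    D=P[:,:2]-c0[:2]; X=D@ux; Y=D@uy
    Q=P[(abs(X)<.055)&(abs(Y)<.014)&(P[:,2]>.06)&(P[:,2]<.13)]
    x,e=lidfit(Q,.05,list(c0)+[a,0]); print(c,"rackS",len(Q),x[:3].round(4),np.degrees(x[3:]).round(2),e)
    H=(P[:,2]>.084)&(P[:,2]<.103)&(abs(Y)<.13)&(abs(X)<.05)&(abs(abs(Y))>.014)
    y=Y[H]; h,e=np.histogram(y,np.arange(-.13,.131,.004)); print([(round(float(b),3),int(n)) for b,n in zip(e,h) if n])
    cl=[y[abs(y-k)<.02] for k in (-.093,-.031,.031,.093)]
    print([((np.percentile(q,2)+np.percentile(q,98))/2).round(4) for q in cl])
    for s in (-1,1): 
        xx=X[H&(np.sign(X)==s)];print("x",np.median(xx))
    B=(P[:,2]>.005)&(P[:,2]<.03)&(abs(Y)>.105)&(abs(Y)<.13)&(abs(X)<.08); print("bar x range",[ (X[B&(np.sign(Y)==s)].min().round(4),X[B&(np.sign(Y)==s)].max().round(4)) for s in (-1,1)])
for c in ims:
    for n,c0_,r in [("L1",[.493,.257,.085],.07),("L2",[.493,.195,.085],.07)]:
        P=ims[c];Q=P[(abs(P[:,1]-c0_[1])<.015)&(abs(P[:,0]-c0_[0])<.085)&(P[:,2]>.075)]
        x,e=lidfit(Q,r,c0_+[0,0]);print(n,c,len(Q),x[:3].round(4),np.degrees(x[3:]).round(2),e)
s=sensors.observe(); print(R.from_rotvec(s["ee_rot"]).as_matrix().round(3))
E
```

```text
top rackS 421 [ 0.5016 -0.2273  0.0619] [15.95  0.89] 0.0005423767459464771
[(-0.106, 10), (-0.102, 9), (-0.098, 12), (-0.094, 7), (-0.09, 12), (-0.086, 11), (-0.082, 13), (-0.046, 1), (-0.042, 10), (-0.038, 11), (-0.034, 10), (-0.03, 9), (-0.026, 12), (-0.022, 16), (-0.018, 2), (0.014, 1), (0.018, 10), (0.022, 11), (0.026, 9), (0.03, 11), (0.034, 10), (0.038, 12), (0.042, 12), (0.078, 3), (0.082, 11), (0.086, 12), (0.09, 10), (0.094, 11), (0.098, 12), (0.102, 12), (0.106, 2)]
[np.float64(-0.0923), np.float64(-0.0297), np.float64(0.0317), np.float64(0.0939)]
x -0.03690638074178731
x 0.03276148496159923
bar x range [(np.float64(-0.0661), np.float64(0.0754)), (np.float64(-0.0744), np.float64(0.0616))]
scene rackS 760 [ 0.5037 -0.2264  0.0599] [15.95 -0.65] 0.0006333290478445992
[(-0.11, 3), (-0.106, 29), (-0.102, 17), (-0.098, 14), (-0.094, 13), (-0.09, 13), (-0.086, 21), (-0.082, 6), (-0.046, 15), (-0.042, 18), (-0.038, 13), (-0.034, 13), (-0.03, 11), (-0.026, 14), (-0.022, 17), (0.014, 2), (0.018, 22), (0.022, 11), (0.026, 10), (0.03, 12), (0.034, 11), (0.038, 18), (0.042, 3), (0.078, 15), (0.082, 14), (0.086, 9), (0.09, 9), (0.094, 10), (0.098, 14), (0.102, 10)]
[np.float64(-0.0937), np.float64(-0.0316), np.float64(0.0302), np.float64(0.0917)]
x -0.032442231682737875
x 0.037306613028113014
bar x range [(np.float64(-0.0632), np.float64(0.0674)), (np.float64(-0.0637), np.float64(0.0672))]
L1 top 798 [0.4928 0.2571 0.0859] [-1.73 -0.4 ] 0.0004959385436731441
L2 top 685 [0.4907 0.1951 0.086 ] [-1.68 -0.44] 0.00046372129855577846
L1 scene 861 [0.4953 0.2592 0.0842] [-1.92 -0.08] 0.0011113078539956318
L2 scene 1214 [0.4934 0.1968 0.0843] [-1.76 -0.36] 0.0009816018922550963
[[-0.932  0.363 -0.   ]
 [ 0.363  0.932 -0.   ]
 [-0.    -0.    -1.   ]]
```

```bash
cat > go.py <<'E'
from h import *
import sys
def to(x,y,z,deg):
    s=sensors.observe(); r=R.from_rotvec(s["ee_rot"]); a=np.radians(deg)
    Y=np.array([np.cos(a),np.sin(a),0]);Z=np.array([0,0,-1.]);X=np.cross(Y,Z)
    T=R.from_matrix(np.stack([X,Y,Z],1))
    print("now",s["clock"],s["position"].round(4),"w",round(s["width"],3),"F",s["force"].round(2),"j",s["joints"].round(2))
    print("t cm",(r.inv().apply(np.array([x,y,z])-s["position"])*100).round(2),"w deg",np.degrees((r.inv()*T).as_rotvec()).round(2))
to(*map(float,sys.argv[1:]))
E
python3 go.py .492 .196 .215 88.25
```

```text
now 0.35 [0.227  0.5822 0.2146] w 1.003 F [1.15 0.04 0.35] j [-1.3   0.43  0.02  1.57 -0.01  1.13 -0.08]
t cm [-3.872e+01 -2.635e+01 -3.000e-02] w deg [ -0.02  -0.   -19.56]
```

```bash
python3 -m handwheel '[{"tx":-2,"ty":-1.4,"tz":-1,"wz":-2,"claw":0.4},{"tx":-5,"ty":-3.4,"tz":-1,"wz":-4,"claw":0.4},{"tx":-8,"ty":-5.4,"tz":-1,"wz":-6,"claw":0.4},{"tx":-11,"ty":-7.5,"tz":-1,"wz":-8,"claw":0.4},{"tx":-14,"ty":-9.5,"tz":-1,"wz":-10,"claw":0.4},{"tx":-17,"ty":-11.6,"tz":-1,"wz":-12,"claw":0.4},{"tx":-20,"ty":-13.6,"tz":-1,"wz":-14,"claw":0.4},{"tx":-23,"ty":-15.7,"tz":-1,"wz":-16,"claw":0.4},{"tx":-26,"ty":-17.7,"tz":-1,"wz":-18,"claw":0.4},{"tx":-29,"ty":-19.7,"tz":-1,"wz":-19.5,"claw":0.4},{"tx":-32,"ty":-21.8,"tz":-1,"wz":-19.5,"claw":0.4},{"tx":-34,"ty":-23.2,"tz":-1,"wz":-19.5,"claw":0.4}]' 30; python3 go.py .492 .196 .215 88.25
```

```text
now 0.35 [0.227  0.5822 0.2146] w 1.003 F [1.15 0.04 0.35] j [-1.3   0.43  0.02  1.57 -0.01  1.13 -0.08]
t cm [-3.872e+01 -2.635e+01 -3.000e-02] w deg [ -0.02  -0.   -19.56]invalid input
```

```bash
python3 -m handwheel '[{"tx":-2,"ty":-1.4,"tz":-1,"wx":0,"wy":0,"wz":-2,"claw":0.4}]'; python3 -m handwheel -h; python3 go.py .492 .196 .215 88.25
```

```text
clock: 0.43
position: [0.2363, 0.5642, 0.2226]
ee_rot: [-0.518, -3.095, 0.003]
force: [-1.6, -0.3, 0.0]
width: 0.965
now 0.4333 [0.2363 0.5642 0.2226] w 0.965 F [-1.56 -0.31  0.03] j [-1.27  0.41  0.02  1.59 -0.01  1.14 -0.01]
t cm [-36.17 -26.49   0.72] w deg [ -0.1   -0.17 -17.25]invalid input: not JSON, or not a number
```

```bash
python3 -m handwheel '[{"tx":-2,"ty":-1.5,"tz":0,"wx":0,"wy":0,"wz":-2,"claw":0.4},{"tx":-5,"ty":-3.7,"tz":0,"wx":0,"wy":0,"wz":-4,"claw":0.4},{"tx":-8,"ty":-5.9,"tz":0,"wx":0,"wy":0,"wz":-6,"claw":0.4},{"tx":-11,"ty":-8.1,"tz":0,"wx":0,"wy":0,"wz":-8,"claw":0.4},{"tx":-14,"ty":-10.3,"tz":0,"wx":0,"wy":0,"wz":-10,"claw":0.4},{"tx":-17,"ty":-12.5,"tz":0,"wx":0,"wy":0,"wz":-12,"claw":0.4},{"tx":-20,"ty":-14.6,"tz":0,"wx":0,"wy":0,"wz":-14,"claw":0.4},{"tx":-23,"ty":-16.8,"tz":0,"wx":0,"wy":0,"wz":-16,"claw":0.4},{"tx":-26,"ty":-19,"tz":0,"wx":0,"wy":0,"wz":-17.2,"claw":0.4},{"tx":-29,"ty":-21.2,"tz":0,"wx":0,"wy":0,"wz":-17.2,"claw":0.4},{"tx":-32,"ty":-23.5,"tz":0,"wx":0,"wy":0,"wz":-17.2,"claw":0.4},{"tx":-34,"ty":-25,"tz":0,"wx":0,"wy":0,"wz":-17.2,"claw":0.4}]' 30; python3 go.py .492 .196 .215 88.25
```

```text
clock: 1.43
position: [0.4808, 0.2098, 0.225]
ee_rot: [0.063, 3.14, -0.001]
force: [0.1, -0.2, -0.3]
width: 0.402
now 1.4333 [0.4808 0.2098 0.225 ] w 0.402 F [ 0.1  -0.18 -0.32] j [-0.62  0.26  0.14  1.81 -0.04  1.07  1.06]
t cm [-1.18 -1.33  1.01] w deg [-0.04  0.07 -0.54]
```

```bash
python3 -m handwheel '[{"tx":-1.1,"ty":-1.2,"tz":1,"wx":0,"wy":0,"wz":0,"claw":0.4},{"tx":-1.1,"ty":-1.2,"tz":1,"wx":0,"wy":0,"wz":0,"claw":0.4},{"tx":-1.1,"ty":-1.2,"tz":1,"wx":0,"wy":0,"wz":0,"claw":0.4},{"tx":-1.1,"ty":-1.2,"tz":1,"wx":0,"wy":0,"wz":0,"claw":0.4}]'; python3 go.py .492 .196 .131 88.25
python3 - <<'E'
from h import *
im,d=vision.get_image("wrist"); cv2.imwrite("pics/w1.png",im)
E
```

```text
clock: 1.77
position: [0.4889, 0.2022, 0.2148]
ee_rot: [-0.056, -3.141, -0.001]
force: [-0.3, 0.6, -0.3]
width: 0.403
now 1.7667 [0.4889 0.2022 0.2148] w 0.403 F [-0.31  0.6  -0.35] j [-0.6   0.28  0.14  1.81 -0.04  1.05  1.09]
t cm [-0.34 -0.62  8.38] w deg [ 0.03 -0.02 -0.3 ]
```

View pics/w1.png

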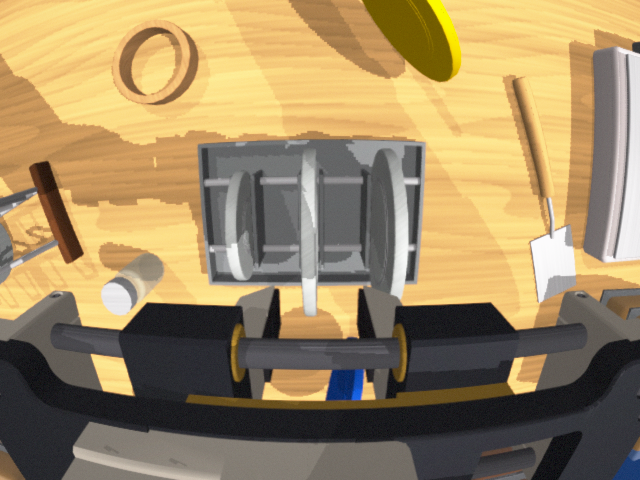

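```bash
python3 -m handwheel '[{"tx":-0.3,"ty":-0.6,"tz":0,"wx":0,"wy":0,"wz":-0.3,"claw":0.4},{"tx":-0.3,"ty":-0.6,"tz":1,"wx":0,"wy":0,"wz":-0.3,"claw":0.4},{"tx":-0.3,"ty":-0.6,"tz":2.5,"wx":0,"wy":0,"wz":-0.3,"claw":0.4},{"tx":-0.3,"ty":-0.6,"tz":4,"wx":0,"wy":0,"wz":-0.3,"claw":0.4},{"tx":-0.3,"ty":-0.6,"tz":5.5,"wx":0,"wy":0,"wz":-0.3,"claw":0.4},{"tx":-0.3,"ty":-0.6,"tz":7,"wx":0,"wy":0,"wz":-0.3,"claw":0.4},{"tx":-0.3,"ty":-0.6,"tz":8,"wx":0,"wy":0,"wz":-0.3,"claw":0.4},{"tx":-0.3,"ty":-0.6,"tz":8.3,"wx":0,"wy":0,"wz":-0.3,"claw":0.4},{"tx":-0.3,"ty":-0.6,"tz":8.3,"wx":0,"wy":0,"wz":-0.3,"claw":0.4},{"tx":-0.3,"ty":-0.6,"tz":8.3,"wx":0,"wy":0,"wz":-0.3,"claw":0.4}]'; python3 go.py .492 .196 .131 88.25
python3 - <<'E'
from h import *
im,d=vision.get_image("wrist"); cv2.imwrite("pics/w2.png",im)
E
```

```text
clock: 2.65
position: [0.4924, 0.1953, 0.1321]
ee_rot: [0.049, 3.141, 0.0]
force: [-0.1, 1.4, -0.3]
width: 0.4
now 2.65 [0.4924 0.1953 0.1321] w 0.4 F [-0.13  1.42 -0.3 ] j [-0.58  0.37  0.13  1.92 -0.06  0.86  1.12]
t cm [0.04 0.07 0.11] w deg [ 0.01  0.02 -0.05]
```

View pics/w2.png

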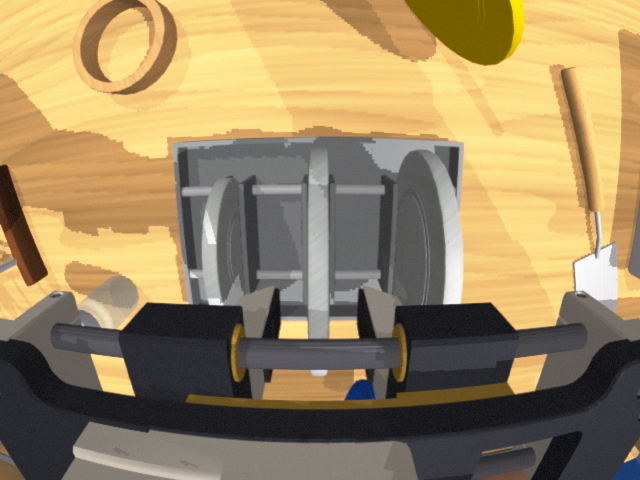

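The lid (col 318) is centred between the fingers (cols 268–368), clear of its neighbours. Close.

```bash
python3 -m handwheel '[{"tx":0,"ty":0,"tz":0.1,"wx":0,"wy":0,"wz":0,"claw":0.2},{"tx":0,"ty":0,"tz":0.1,"wx":0,"wy":0,"wz":0,"claw":0.0},{"tx":0,"ty":0,"tz":0.1,"wx":0,"wy":0,"wz":0,"claw":0.0},{"tx":0,"ty":0,"tz":0.1,"wx":0,"wy":0,"wz":0,"claw":0.0},{"tx":0,"ty":0,"tz":0.1,"wx":0,"wy":0,"wz":0,"claw":0.0},{"tx":0,"ty":0,"tz":0.1,"wx":0,"wy":0,"wz":0,"claw":0.0},{"tx":0,"ty":0,"tz":0.1,"wx":0,"wy":0,"wz":0,"claw":0.0}]' 35; python3 go.py .492 .196 .261 88.25
```

```text
clock: 3.28
position: [0.4923, 0.1952, 0.1309]
ee_rot: [0.05, 3.141, 0.0]
force: [-0.6, -0.1, 1.0]
width: 0.105
now 3.2833 [0.4923 0.1952 0.1309] w 0.105 F [-0.58 -0.13  0.95] j [-0.58  0.37  0.13  1.92 -0.06  0.86  1.12]
t cm [  0.03   0.08 -13.01] w deg [ 0.01  0.02 -0.06]
```

```bash
python3 -m handwheel '[{"tx":0,"ty":0,"tz":-0.5,"wx":0,"wy":0,"wz":0,"claw":0.0},{"tx":0,"ty":0,"tz":-1.5,"wx":0,"wy":0,"wz":0,"claw":0.0},{"tx":0,"ty":0,"tz":-3,"wx":0,"wy":0,"wz":0,"claw":0.0},{"tx":0,"ty":0,"tz":-4.5,"wx":0,"wy":0,"wz":0,"claw":0.0},{"tx":0,"ty":0,"tz":-6,"wx":0,"wy":0,"wz":0,"claw":0.0},{"tx":0,"ty":0,"tz":-7.5,"wx":0,"wy":0,"wz":0,"claw":0.0},{"tx":0,"ty":0,"tz":-9,"wx":0,"wy":0,"wz":0,"claw":0.0},{"tx":0,"ty":0,"tz":-10.5,"wx":0,"wy":0,"wz":0,"claw":0.0},{"tx":0,"ty":0,"tz":-12,"wx":0,"wy":0,"wz":0,"claw":0.0},{"tx":0,"ty":0,"tz":-13,"wx":0,"wy":0,"wz":0,"claw":0.0},{"tx":0,"ty":0,"tz":-13.5,"wx":0,"wy":0,"wz":0,"claw":0.0},{"tx":0,"ty":0,"tz":-13.5,"wx":0,"wy":0,"wz":0,"claw":0.0}]' 35; python3 go.py .5197 -.2864 .266 105.95
python3 - <<'E'
from h import *
im,d=vision.get_image("wrist"); cv2.imwrite("pics/w3.png",im)
E
```

```text
clock: 4.28
position: [0.4926, 0.1953, 0.267]
ee_rot: [0.05, 3.14, 0.002]
force: [-0.5, 0.3, -2.6]
width: 0.107
now 4.2833 [0.4926 0.1953 0.267 ] w 0.107 F [-0.54  0.31 -2.61] j [-0.6   0.23  0.15  1.74 -0.04  1.17  1.1 ]
t cm [ -4.23 -48.06   0.06] w deg [  0.04   0.1  -17.76]
```

View pics/w3.png

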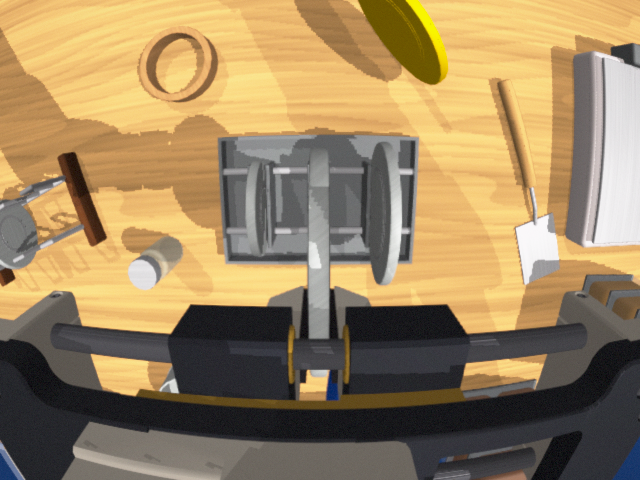

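The lid is held (col 318, between pads), other lids undisturbed. Carry at moderate speed in two calls.

```bash
python3 -m handwheel '[{"tx":-0.1,"ty":-0.7,"tz":0,"wx":0,"wy":0,"wz":-0.3,"claw":0.0},{"tx":-0.2,"ty":-2,"tz":0,"wx":0,"wy":0,"wz":-1,"claw":0.0},{"tx":-0.4,"ty":-4,"tz":0,"wx":0,"wy":0,"wz":-2,"claw":0.0},{"tx":-0.6,"ty":-6.5,"tz":0,"wx":0,"wy":0,"wz":-3,"claw":0.0},{"tx":-0.8,"ty":-9,"tz":0,"wx":0,"wy":0,"wz":-4,"claw":0.0},{"tx":-1,"ty":-11.5,"tz":0,"wx":0,"wy":0,"wz":-5,"claw":0.0},{"tx":-1.2,"ty":-14,"tz":0,"wx":0,"wy":0,"wz":-6,"claw":0.0},{"tx":-1.4,"ty":-16.5,"tz":0,"wx":0,"wy":0,"wz":-7,"claw":0.0},{"tx":-1.6,"ty":-19,"tz":0,"wx":0,"wy":0,"wz":-8,"claw":0.0},{"tx":-1.9,"ty":-21.5,"tz":0,"wx":0,"wy":0,"wz":-9,"claw":0.0},{"tx":-2.1,"ty":-24,"tz":0,"wx":0,"wy":0,"wz":-10,"claw":0.0},{"tx":-2.3,"ty":-26.5,"tz":0,"wx":0,"wy":0,"wz":-11,"claw":0.0}]' 35; python3 go.py .5197 -.2864 .266 105.95
```

```text
clock: 5.33
position: [0.5059, -0.0723, 0.2648]
ee_rot: [0.253, -3.13, 0.0]
force: [0.2, 0.0, -2.7]
width: 0.103
now 5.3333 [ 0.5059 -0.0723  0.2648] w 0.103 F [ 0.23  0.01 -2.67] j [-0.2   0.21  0.29  1.79 -0.06  1.16  1.84]
t cm [  2.08 -21.36  -0.12] w deg [ 0.01 -0.1  -6.71]
```

```bash
python3 -m handwheel '[{"tx":0.2,"ty":-2.3,"tz":0,"wx":0,"wy":0,"wz":-0.8,"claw":0.0},{"tx":0.5,"ty":-4.8,"tz":0,"wx":0,"wy":0,"wz":-1.6,"claw":0.0},{"tx":0.7,"ty":-7.3,"tz":0,"wx":0,"wy":0,"wz":-2.4,"claw":0.0},{"tx":1,"ty":-9.8,"tz":0,"wx":0,"wy":0,"wz":-3.2,"claw":0.0},{"tx":1.2,"ty":-12.3,"tz":0,"wx":0,"wy":0,"wz":-4,"claw":0.0},{"tx":1.4,"ty":-14.5,"tz":0,"wx":0,"wy":0,"wz":-4.8,"claw":0.0},{"tx":1.6,"ty":-16.5,"tz":0,"wx":0,"wy":0,"wz":-5.5,"claw":0.0},{"tx":1.8,"ty":-18.3,"tz":0,"wx":0,"wy":0,"wz":-6.2,"claw":0.0},{"tx":2,"ty":-19.6,"tz":0,"wx":0,"wy":0,"wz":-6.7,"claw":0.0},{"tx":2.1,"ty":-20.7,"tz":0,"wx":0,"wy":0,"wz":-6.7,"claw":0.0},{"tx":2.1,"ty":-21.3,"tz":0,"wx":0,"wy":0,"wz":-6.7,"claw":0.0},{"tx":2.1,"ty":-21.3,"tz":0,"wx":0,"wy":0,"wz":-6.7,"claw":0.0}]' 35; python3 go.py .5197 -.2864 .266 105.95
```

```text
clock: 6.33
position: [0.5196, -0.2854, 0.2651]
ee_rot: [0.431, -3.111, 0.0]
force: [0.2, 0.6, -3.1]
width: 0.105
now 6.3333 [ 0.5196 -0.2854  0.2651] w 0.105 F [ 0.23  0.6  -3.12] j [ 0.14  0.35  0.38  1.6  -0.13  1.21  2.39]
t cm [ 0.01 -0.1  -0.09] w deg [ 0.   -0.06 -0.17]
```

```bash
cat > rel.py <<'E'
from fit import *
import sys
def rel(tag,cx,cy,cz):
    a=np.radians(15.95);U=np.array([[np.cos(a),np.sin(a)],[-np.sin(a),np.cos(a)]])
    for c,rc in [("top",(.50145,-.2275)),("scene",(.5039,-.2264))]:
        im,d=vision.get_image(c); cv2.imwrite(f"pics/{c}_{tag}.png",im); np.save(f"{c}_{tag}.npy",d)
        P=cloud(c,d).reshape(-1,3); D=P-[cx,cy,cz]; Y=D[:,:2]@U[1]; X=D[:,:2]@U[0]
        Q=P[(abs(Y)<.014)&(abs(X)<.08)&(D[:,2]>(-.08 if cz>.12 else .02))&(D[:,2]<.075)]
        # drop finger zone
        X=(Q[:,:2]-[cx,cy])@U[0]
        Q=Q[(abs(X)>.02)|(Q[:,2]<cz+.02)]
        x,e=lidfit(Q,.07,[cx,cy,cz,a,0])
        print(tag,c,len(Q),x[:3].round(4),"yaw,tilt",np.degrees(x[3:]).round(2),"err",round(float(e),4),"in rack xy mm",(U@(x[:2]-rc)*1000).round(1))
rel(sys.argv[1],*map(float,sys.argv[2:5]))
E
python3 rel.py a1 .5197 -.2864 .22
python3 - <<'E'
from h import *
im,d=vision.get_image("wrist"); cv2.imwrite("pics/w4.png",im)
a=cv2.imread("pics/scene_a1.png")[150:430,120:400]
b=cv2.imread("pics/top_a1.png")[180:310,340:540]
cv2.imwrite("pics/ab.png",np.hstack([cv2.resize(a,(400,400)),cv2.resize(b,(400,400*1))]))
E
```

```text
a1 top 834 [ 0.518  -0.2851  0.2196] yaw,tilt [16.02  0.07] err 0.0005 in rack xy mm [  0.1 -59.9]
a1 scene 2940 [ 0.5201 -0.2829  0.2183] yaw,tilt [15.89  0.15] err 0.0006 in rack xy mm [  0.  -58.8]
```

View pics/w4.png

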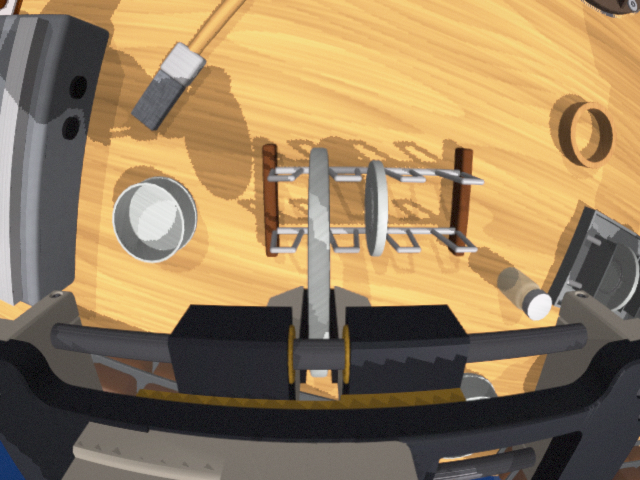

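View pics/ab.png

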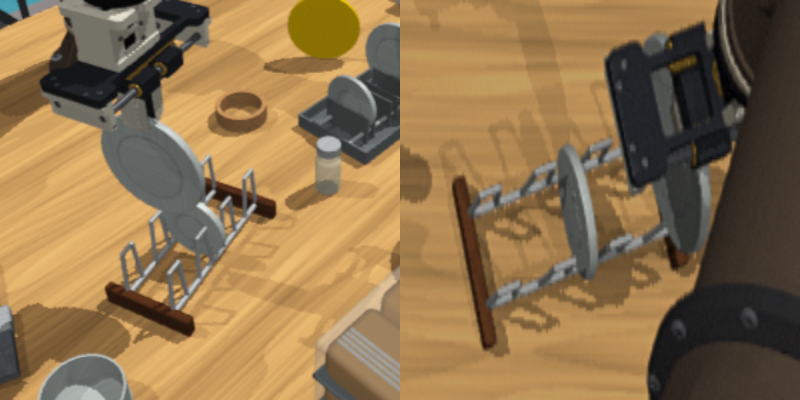

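```bash
python3 -m handwheel '[{"tx":0,"ty":-0.2,"tz":0,"wx":0,"wy":0,"wz":-0.1,"claw":0.0},{"tx":0,"ty":-0.25,"tz":0.5,"wx":0,"wy":0,"wz":-0.1,"claw":0.0},{"tx":0,"ty":-0.25,"tz":1.5,"wx":0,"wy":0,"wz":-0.1,"claw":0.0},{"tx":0,"ty":-0.25,"tz":2.7,"wx":0,"wy":0,"wz":-0.1,"claw":0.0},{"tx":0,"ty":-0.25,"tz":3.9,"wx":0,"wy":0,"wz":-0.1,"claw":0.0},{"tx":0,"ty":-0.25,"tz":5.1,"wx":0,"wy":0,"wz":-0.1,"claw":0.0},{"tx":0,"ty":-0.25,"tz":6.3,"wx":0,"wy":0,"wz":-0.1,"claw":0.0},{"tx":0,"ty":-0.25,"tz":7.5,"wx":0,"wy":0,"wz":-0.1,"claw":0.0},{"tx":0,"ty":-0.25,"tz":8.5,"wx":0,"wy":0,"wz":-0.1,"claw":0.0},{"tx":0,"ty":-0.25,"tz":9.5,"wx":0,"wy":0,"wz":-0.1,"claw":0.0},{"tx":0,"ty":-0.25,"tz":10,"wx":0,"wy":0,"wz":-0.1,"claw":0.0},{"tx":0,"ty":-0.25,"tz":10,"wx":0,"wy":0,"wz":-0.1,"claw":0.0}]' 35; python3 go.py .5204 -.2890 .131 105.95; python3 rel.py a2 .5204 -.289 .12
```

```text
clock: 7.48
position: [0.5201, -0.286, 0.1643]
ee_rot: [0.437, -3.109, -0.002]
force: [0.5, -0.2, -2.1]
width: 0.108
now 7.4833 [ 0.5201 -0.286   0.1643] w 0.108 F [ 0.49 -0.18 -2.13] j [ 0.17  0.44  0.35  1.74 -0.17  1.    2.43]
t cm [ 0.05 -0.3   3.33] w deg [ 0.08 -0.09  0.05]
a2 top 148 [ 0.5155 -0.272   0.121 ] yaw,tilt [15.05  7.74] err 0.0011 in rack xy mm [  1.3 -46.7]
a2 scene 543 [ 0.5208 -0.2853  0.1183] yaw,tilt [16.03 -0.7 ] err 0.0006 in rack xy mm [  0.  -61.2]
```

```bash
python3 -m handwheel '[{"tx":0,"ty":-0.05,"tz":0.6,"wx":0,"wy":0,"wz":0,"claw":0.0},{"tx":0,"ty":-0.05,"tz":1.2,"wx":0,"wy":0,"wz":0,"claw":0.0},{"tx":0,"ty":-0.05,"tz":1.8,"wx":0,"wy":0,"wz":0,"claw":0.0},{"tx":0,"ty":-0.05,"tz":2.3,"wx":0,"wy":0,"wz":0,"claw":0.0},{"tx":0,"ty":-0.05,"tz":2.7,"wx":0,"wy":0,"wz":0,"claw":0.0},{"tx":0,"ty":-0.05,"tz":3,"wx":0,"wy":0,"wz":0,"claw":0.0},{"tx":0,"ty":-0.05,"tz":3.2,"wx":0,"wy":0,"wz":0,"claw":0.0},{"tx":0,"ty":-0.05,"tz":3.2,"wx":0,"wy":0,"wz":0,"claw":0.0},{"tx":0,"ty":-0.05,"tz":3.2,"wx":0,"wy":0,"wz":0,"claw":0.0}]' 35; python3 go.py .5204 -.2870 .131 105.95; python3 rel.py a3 .5204 -.287 .085
```

```text
clock: 8.33
position: [0.521, -0.287, 0.1338]
ee_rot: [-0.437, 3.111, -0.0]
force: [0.3, -0.4, -2.5]
width: 0.102
now 8.3333 [ 0.521  -0.287   0.1338] w 0.102 F [ 0.27 -0.42 -2.45] j [ 0.18  0.47  0.34  1.77 -0.19  0.93  2.44]
t cm [0.06 0.02 0.28] w deg [-0.    0.    0.04]
a3 top 79 [ 0.5186 -0.2857  0.089 ] yaw,tilt [15.45  1.65] err 0.0005 in rack xy mm [  0.5 -60.6]
a3 scene 547 [ 0.5217 -0.2862  0.0868] yaw,tilt [16.24 -1.05] err 0.0006 in rack xy mm [  0.7 -62.4]
```

Centred in the gap, about 3 mm above the rails. Lower until contact.

```bash
python3 -m handwheel '[{"tx":0.05,"ty":0,"tz":0.1,"wx":0,"wy":0,"wz":0,"claw":0.0},{"tx":0.05,"ty":0,"tz":0.2,"wx":0,"wy":0,"wz":0,"claw":0.0},{"tx":0.05,"ty":0,"tz":0.25,"wx":0,"wy":0,"wz":0,"claw":0.0},{"tx":0.05,"ty":0,"tz":0.25,"wx":0,"wy":0,"wz":0,"claw":0.0}]' 35; python3 -m handwheel '[{"tx":0,"ty":0,"tz":0.1,"wx":0,"wy":0,"wz":0,"claw":0.0},{"tx":0,"ty":0,"tz":0.1,"wx":0,"wy":0,"wz":0,"claw":0.0}]' 35; python3 go.py .5204 -.2870 .131 105.95
```

```text
clock: 8.77
position: [0.5204, -0.2872, 0.1313]
ee_rot: [-0.437, 3.111, -0.0]
force: [0.3, -0.2, -0.6]
width: 0.103
clock: 8.93
position: [0.5207, -0.2878, 0.131]
ee_rot: [-0.436, 3.11, -0.001]
force: [-2.3, 0.1, 6.4]
width: 0.102
now 8.9333 [ 0.5207 -0.2878  0.131 ] w 0.102 F [-2.3   0.06  6.43] j [ 0.18  0.48  0.34  1.77 -0.19  0.93  2.44]
t cm [0.01 0.08 0.  ] w deg [-0.06  0.04  0.02]
```

```bash
python3 -m handwheel '[{"tx":0,"ty":0,"tz":-0.05,"wx":0,"wy":0,"wz":0,"claw":0.2},{"tx":0,"ty":0,"tz":-0.05,"wx":0,"wy":0,"wz":0,"claw":0.35},{"tx":0,"ty":0,"tz":-0.05,"wx":0,"wy":0,"wz":0,"claw":0.35},{"tx":0,"ty":0,"tz":-0.05,"wx":0,"wy":0,"wz":0,"claw":0.35},{"tx":0,"ty":0,"tz":-1,"wx":0,"wy":0,"wz":0,"claw":0.35},{"tx":0,"ty":0,"tz":-3,"wx":0,"wy":0,"wz":0,"claw":0.35},{"tx":0,"ty":0,"tz":-5.5,"wx":0,"wy":0,"wz":0,"claw":0.4},{"tx":0,"ty":0,"tz":-8,"wx":0,"wy":0,"wz":0,"claw":0.4},{"tx":0,"ty":0,"tz":-9.5,"wx":0,"wy":0,"wz":0,"claw":0.4},{"tx":0,"ty":0,"tz":-9.5,"wx":0,"wy":0,"wz":0,"claw":0.4}]' 35; python3 rel.py a4 .5204 -.287 .085;  python3 go.py .494 .258 .225 88.25
python3 - <<'E'
from h import *
im,d=vision.get_image("wrist"); cv2.imwrite("pics/w5.png",im)
E
```

```text
clock: 9.77
position: [0.5222, -0.2883, 0.2296]
ee_rot: [-0.436, 3.106, -0.005]
force: [-0.2, 0.2, -0.1]
width: 0.397
a4 top 233 [ 0.5191 -0.2857  0.0866] yaw,tilt [17.13  0.93] err 0.0006 in rack xy mm [  1.  -60.8]
a4 scene 679 [ 0.5207 -0.2861  0.0838] yaw,tilt [16.16 -0.61] err 0.0006 in rack xy mm [ -0.2 -62. ]
now 9.8667 [ 0.5208 -0.2872  0.226 ] w 0.401 F [ 0.27  0.32 -0.35] j [ 0.15  0.38  0.37  1.66 -0.15  1.13  2.41]
t cm [-12.45  53.15   0.08] w deg [-0.04  0.08 17.75]
```

View pics/w5.png

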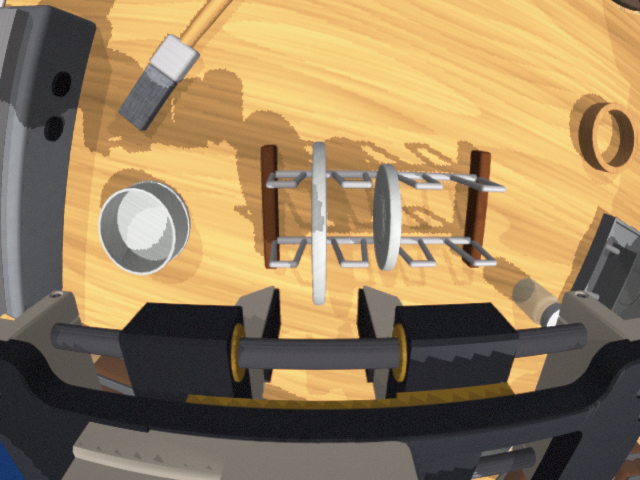

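View pics/scene_a4.png

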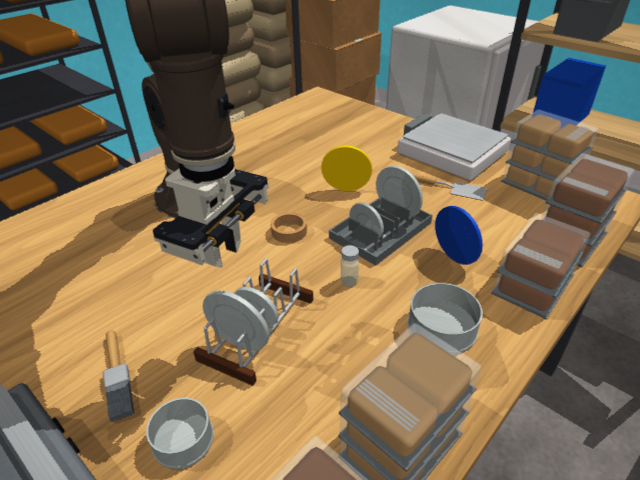

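```bash
python3 -m handwheel '[{"tx":-0.4,"ty":1.5,"tz":0,"wx":0,"wy":0,"wz":0.5,"claw":0.4},{"tx":-1,"ty":4.4,"tz":0,"wx":0,"wy":0,"wz":1.5,"claw":0.4},{"tx":-1.7,"ty":7.4,"tz":0,"wx":0,"wy":0,"wz":2.5,"claw":0.4},{"tx":-2.4,"ty":10.4,"tz":0,"wx":0,"wy":0,"wz":3.5,"claw":0.4},{"tx":-3.1,"ty":13.4,"tz":0,"wx":0,"wy":0,"wz":4.5,"claw":0.4},{"tx":-3.8,"ty":16.4,"tz":0,"wx":0,"wy":0,"wz":5.5,"claw":0.4},{"tx":-4.5,"ty":19.4,"tz":0,"wx":0,"wy":0,"wz":6.5,"claw":0.4},{"tx":-5.2,"ty":22.4,"tz":0,"wx":0,"wy":0,"wz":7.5,"claw":0.4},{"tx":-5.9,"ty":25.4,"tz":0,"wx":0,"wy":0,"wz":8.5,"claw":0.4},{"tx":-6.6,"ty":28.4,"tz":0,"wx":0,"wy":0,"wz":9.5,"claw":0.4},{"tx":-7.3,"ty":31.4,"tz":0,"wx":0,"wy":0,"wz":10.5,"claw":0.4},{"tx":-7.9,"ty":33.6,"tz":0,"wx":0,"wy":0,"wz":11.5,"claw":0.4}]'; python3 go.py .494 .258 .225 88.25
```

```text
clock: 10.92
position: [0.5025, 0.0605, 0.2241]
ee_rot: [0.125, -3.137, -0.001]
force: [0.4, 0.7, -0.1]
width: 0.401
now 10.9167 [0.5025 0.0605 0.2241] w 0.401 F [ 0.38  0.74 -0.14] j [-0.43  0.23  0.25  1.86 -0.07  1.06  1.5 ]
t cm [-0.73 19.75 -0.08] w deg [ 0.02 -0.13  6.32]
```

```bash
python3 - <<'E'
from fit import *
for c in ["top","scene"]:
    P=cloud(c,np.load(f"{c}_a4.npy")).reshape(-1,3)
    Q=P[(abs(P[:,1]-.258)<.015)&(abs(P[:,0]-.494)<.085)&(P[:,2]>.075)&(P[:,2]<.165)]
    x,e=lidfit(Q,.07,[.494,.258,.085,0,0]);print(c,len(Q),x[:3].round(4),np.degrees(x[3:]).round(2),e)
E
```

```text
top 787 [0.4929 0.257  0.086 ] [-1.72 -0.49] 0.0005400770076749752
scene 1191 [0.4955 0.2588 0.0839] [-1.73 -0.35] 0.0010867872370445347
```

```bash
python3 -m handwheel '[{"tx":-0.1,"ty":2.5,"tz":0,"wx":0,"wy":0,"wz":0.8,"claw":0.4},{"tx":-0.2,"ty":5,"tz":0,"wx":0,"wy":0,"wz":1.6,"claw":0.4},{"tx":-0.3,"ty":7.5,"tz":0,"wx":0,"wy":0,"wz":2.4,"claw":0.4},{"tx":-0.4,"ty":10,"tz":0,"wx":0,"wy":0,"wz":3.2,"claw":0.4},{"tx":-0.5,"ty":12.5,"tz":0,"wx":0,"wy":0,"wz":4,"claw":0.4},{"tx":-0.5,"ty":14.8,"tz":0,"wx":0,"wy":0,"wz":4.8,"claw":0.4},{"tx":-0.6,"ty":16.8,"tz":0,"wx":0,"wy":0,"wz":5.6,"claw":0.4},{"tx":-0.7,"ty":18.4,"tz":0,"wx":0,"wy":0,"wz":6.2,"claw":0.4},{"tx":-0.7,"ty":19.4,"tz":0,"wx":0,"wy":0,"wz":6.2,"claw":0.4},{"tx":-0.7,"ty":19.6,"tz":0,"wx":0,"wy":0,"wz":6.2,"claw":0.4},{"tx":-0.7,"ty":19.6,"tz":0,"wx":0,"wy":0,"wz":6.2,"claw":0.4}]'; python3 go.py .494 .258 .131 88.25
```

```text
clock: 11.83
position: [0.495, 0.2535, 0.2245]
ee_rot: [-0.045, -3.14, 0.002]
force: [0.2, -0.2, 0.2]
width: 0.398
now 11.8333 [0.495  0.2535 0.2245] w 0.398 F [ 0.22 -0.22  0.21] j [-0.71  0.31  0.18  1.74 -0.06  1.09  1.04]
t cm [0.1  0.46 9.35] w deg [-0.06 -0.06  0.11]
```

```bash
python3 -m handwheel '[{"tx":0.1,"ty":0.4,"tz":0,"wx":0,"wy":0,"wz":0.1,"claw":0.4},{"tx":0.1,"ty":0.4,"tz":1,"wx":0,"wy":0,"wz":0.1,"claw":0.4},{"tx":0.1,"ty":0.4,"tz":2.5,"wx":0,"wy":0,"wz":0.1,"claw":0.4},{"tx":0.1,"ty":0.4,"tz":4,"wx":0,"wy":0,"wz":0.1,"claw":0.4},{"tx":0.1,"ty":0.4,"tz":5.5,"wx":0,"wy":0,"wz":0.1,"claw":0.4},{"tx":0.1,"ty":0.4,"tz":7,"wx":0,"wy":0,"wz":0.1,"claw":0.4},{"tx":0.1,"ty":0.4,"tz":8.2,"wx":0,"wy":0,"wz":0.1,"claw":0.4},{"tx":0.1,"ty":0.4,"tz":9,"wx":0,"wy":0,"wz":0.1,"claw":0.4},{"tx":0.1,"ty":0.4,"tz":9.3,"wx":0,"wy":0,"wz":0.1,"claw":0.4},{"tx":0.1,"ty":0.4,"tz":9.3,"wx":0,"wy":0,"wz":0.1,"claw":0.4},{"tx":0.1,"ty":0.4,"tz":9.3,"wx":0,"wy":0,"wz":0.1,"claw":0.4}]'; python3 go.py .494 .258 .131 88.25
python3 - <<'E'
from h import *
im,d=vision.get_image("wrist"); cv2.imwrite("pics/w6.png",im)
E
```

```text
clock: 12.75
position: [0.4949, 0.2575, 0.1326]
ee_rot: [0.05, 3.141, 0.0]
force: [0.8, 0.1, 0.8]
width: 0.403
now 12.75 [0.4949 0.2575 0.1326] w 0.403 F [0.77 0.08 0.84] j [-0.7   0.41  0.17  1.85 -0.08  0.89  1.05]
t cm [0.09 0.05 0.16] w deg [ 0.01  0.02 -0.08]
```

View pics/w6.png

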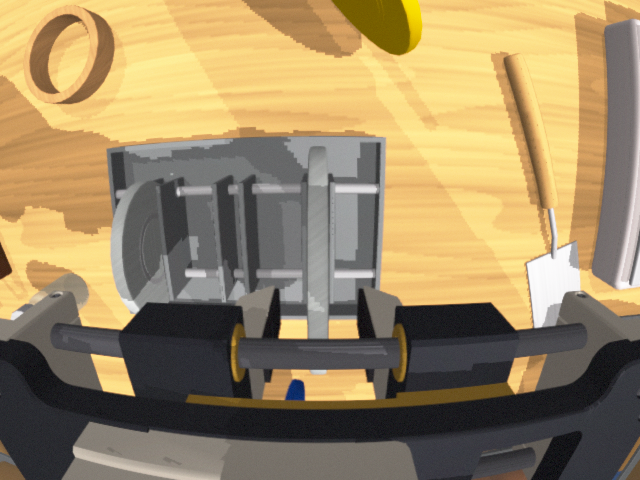

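The second lid (col 318) is centred between the fingers. Close, then lift.

```bash
python3 -m handwheel '[{"tx":0.05,"ty":0,"tz":0.15,"wx":0,"wy":0,"wz":0,"claw":0.2},{"tx":0.05,"ty":0,"tz":0.15,"wx":0,"wy":0,"wz":0,"claw":0.0},{"tx":0.05,"ty":0,"tz":0.15,"wx":0,"wy":0,"wz":0,"claw":0.0},{"tx":0.05,"ty":0,"tz":0.15,"wx":0,"wy":0,"wz":0,"claw":0.0},{"tx":0.05,"ty":0,"tz":0.15,"wx":0,"wy":0,"wz":0,"claw":0.0},{"tx":0.05,"ty":0,"tz":0.15,"wx":0,"wy":0,"wz":0,"claw":0.0},{"tx":0.05,"ty":0,"tz":0.15,"wx":0,"wy":0,"wz":0,"claw":0.0}]' 35; python3 -m handwheel '[{"tx":0,"ty":0,"tz":-0.5,"wx":0,"wy":0,"wz":0,"claw":0.0},{"tx":0,"ty":0,"tz":-1.5,"wx":0,"wy":0,"wz":0,"claw":0.0},{"tx":0,"ty":0,"tz":-3,"wx":0,"wy":0,"wz":0,"claw":0.0},{"tx":0,"ty":0,"tz":-4.5,"wx":0,"wy":0,"wz":0,"claw":0.0},{"tx":0,"ty":0,"tz":-6,"wx":0,"wy":0,"wz":0,"claw":0.0},{"tx":0,"ty":0,"tz":-7.5,"wx":0,"wy":0,"wz":0,"claw":0.0},{"tx":0,"ty":0,"tz":-9,"wx":0,"wy":0,"wz":0,"claw":0.0},{"tx":0,"ty":0,"tz":-10.5,"wx":0,"wy":0,"wz":0,"claw":0.0},{"tx":0,"ty":0,"tz":-12,"wx":0,"wy":0,"wz":0,"claw":0.0},{"tx":0,"ty":0,"tz":-13,"wx":0,"wy":0,"wz":0,"claw":0.0},{"tx":0,"ty":0,"tz":-13.5,"wx":0,"wy":0,"wz":0,"claw":0.0},{"tx":0,"ty":0,"tz":-13.5,"wx":0,"wy":0,"wz":0,"claw":0.0}]' 35;  python3 go.py .4857 -.1672 .266 105.95
```

```text
clock: 13.38
position: [0.4942, 0.2577, 0.1309]
ee_rot: [0.05, 3.141, 0.0]
force: [-1.1, 0.5, 1.6]
width: 0.106
clock: 14.38
position: [0.4945, 0.2579, 0.267]
ee_rot: [0.05, 3.14, 0.002]
force: [0.1, 0.7, -1.7]
width: 0.105
now 14.3833 [0.4945 0.2579 0.267 ] w 0.105 F [ 0.05  0.67 -1.75] j [-0.72  0.28  0.19  1.68 -0.06  1.19  1.02]
t cm [ -0.46 -42.51   0.05] w deg [  0.05   0.1  -17.76]
```

```bash
python3 -m handwheel '[{"tx":0,"ty":-0.7,"tz":0,"wx":0,"wy":0,"wz":-0.3,"claw":0.0},{"tx":0,"ty":-2,"tz":0,"wx":0,"wy":0,"wz":-1,"claw":0.0},{"tx":0,"ty":-4,"tz":0,"wx":0,"wy":0,"wz":-2,"claw":0.0},{"tx":-0.1,"ty":-6.5,"tz":0,"wx":0,"wy":0,"wz":-3,"claw":0.0},{"tx":-0.1,"ty":-9,"tz":0,"wx":0,"wy":0,"wz":-4,"claw":0.0},{"tx":-0.1,"ty":-11.5,"tz":0,"wx":0,"wy":0,"wz":-5,"claw":0.0},{"tx":-0.2,"ty":-14,"tz":0,"wx":0,"wy":0,"wz":-6,"claw":0.0},{"tx":-0.2,"ty":-16.5,"tz":0,"wx":0,"wy":0,"wz":-7,"claw":0.0},{"tx":-0.2,"ty":-19,"tz":0,"wx":0,"wy":0,"wz":-8,"claw":0.0},{"tx":-0.3,"ty":-21.5,"tz":0,"wx":0,"wy":0,"wz":-9,"claw":0.0},{"tx":-0.3,"ty":-24,"tz":0,"wx":0,"wy":0,"wz":-10,"claw":0.0},{"tx":-0.3,"ty":-26,"tz":0,"wx":0,"wy":0,"wz":-11,"claw":0.0}]' 35; python3 go.py .486 -.168 .266 105.95
```

```text
clock: 15.38
position: [0.4877, -0.005, 0.2648]
ee_rot: [0.251, -3.13, 0.001]
force: [0.6, -0.4, -1.5]
width: 0.104
now 15.3833 [ 0.4877 -0.005   0.2648] w 0.104 F [ 0.64 -0.36 -1.49] j [-0.36  0.16  0.3   1.84 -0.05  1.15  1.69]
t cm [  2.76 -16.06  -0.11] w deg [-0.02 -0.11 -6.79]
```

```bash
python3 -m handwheel '[{"tx":0.3,"ty":-2,"tz":0,"wx":0,"wy":0,"wz":-0.8,"claw":0.0},{"tx":0.7,"ty":-4,"tz":0,"wx":0,"wy":0,"wz":-1.6,"claw":0.0},{"tx":1,"ty":-6,"tz":0,"wx":0,"wy":0,"wz":-2.4,"claw":0.0},{"tx":1.4,"ty":-8,"tz":0,"wx":0,"wy":0,"wz":-3.2,"claw":0.0},{"tx":1.7,"ty":-10,"tz":0,"wx":0,"wy":0,"wz":-4,"claw":0.0},{"tx":2,"ty":-11.8,"tz":0,"wx":0,"wy":0,"wz":-4.8,"claw":0.0},{"tx":2.3,"ty":-13.5,"tz":0,"wx":0,"wy":0,"wz":-5.6,"claw":0.0},{"tx":2.5,"ty":-14.8,"tz":0,"wx":0,"wy":0,"wz":-6.3,"claw":0.0},{"tx":2.7,"ty":-15.6,"tz":0,"wx":0,"wy":0,"wz":-6.8,"claw":0.0},{"tx":2.7,"ty":-16,"tz":0,"wx":0,"wy":0,"wz":-6.8,"claw":0.0},{"tx":2.7,"ty":-16,"tz":0,"wx":0,"wy":0,"wz":-6.8,"claw":0.0},{"tx":2.7,"ty":-16,"tz":0,"wx":0,"wy":0,"wz":-6.8,"claw":0.0}]' 35; python3 rel.py b1 .486 -.168 .22;python3 go.py .486 -.168 .131 105.95
python3 - <<'E'
from h import *
im,d=vision.get_image("wrist"); cv2.imwrite("pics/w7.png",im)
E
```

```text
clock: 16.38
position: [0.4874, -0.1643, 0.2652]
ee_rot: [0.436, -3.11, -0.001]
force: [-0.2, 1.1, -2.3]
width: 0.104
b1 top 206 [ 0.4894 -0.1527  0.2154] yaw,tilt [15.43 -0.15] err 0.0004 in rack xy mm [ 8.9 75.3]
b1 scene 2774 [ 0.488  -0.1627  0.2181] yaw,tilt [ 1.607e+01 -1.000e-02] err 0.0007 in rack xy mm [ 2.2 65.7]
now 16.4833 [ 0.4877 -0.1638  0.2654] w 0.102 F [ 0.36  0.07 -0.95] j [-0.11  0.21  0.4   1.79 -0.09  1.16  2.17]
t cm [ 0.27 -0.37 13.44] w deg [ 0.03 -0.02  0.09]
```

View pics/w7.png

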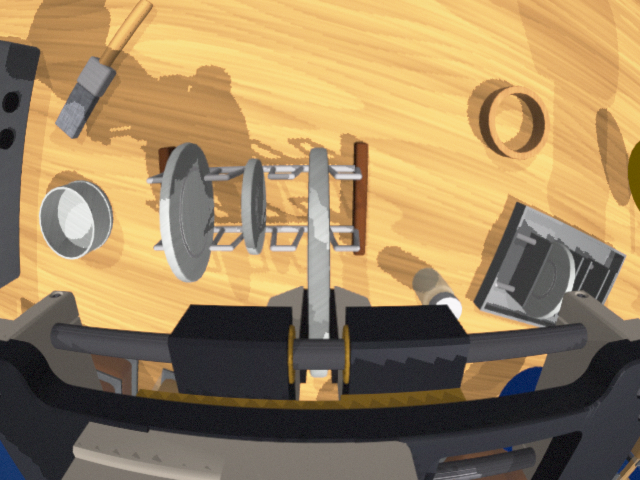

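```bash
python3 -m handwheel '[{"tx":0.2,"ty":-0.3,"tz":0,"wx":0,"wy":0,"wz":0,"claw":0.0},{"tx":0.25,"ty":-0.37,"tz":0.5,"wx":0,"wy":0,"wz":0,"claw":0.0},{"tx":0.25,"ty":-0.37,"tz":1.5,"wx":0,"wy":0,"wz":0,"claw":0.0},{"tx":0.25,"ty":-0.37,"tz":2.7,"wx":0,"wy":0,"wz":0,"claw":0.0},{"tx":0.25,"ty":-0.37,"tz":3.9,"wx":0,"wy":0,"wz":0,"claw":0.0},{"tx":0.25,"ty":-0.37,"tz":5.1,"wx":0,"wy":0,"wz":0,"claw":0.0},{"tx":0.25,"ty":-0.37,"tz":6.3,"wx":0,"wy":0,"wz":0,"claw":0.0},{"tx":0.25,"ty":-0.37,"tz":7.5,"wx":0,"wy":0,"wz":0,"claw":0.0},{"tx":0.25,"ty":-0.37,"tz":8.5,"wx":0,"wy":0,"wz":0,"claw":0.0},{"tx":0.25,"ty":-0.37,"tz":9.5,"wx":0,"wy":0,"wz":0,"claw":0.0},{"tx":0.25,"ty":-0.37,"tz":10,"wx":0,"wy":0,"wz":0,"claw":0.0},{"tx":0.25,"ty":-0.37,"tz":10,"wx":0,"wy":0,"wz":0,"claw":0.0}]' 35; python3 rel.py b2 .486 -.168 .12; python3 go.py .486 -.168 .131 105.95
```

```text
clock: 17.53
position: [0.4856, -0.1686, 0.1644]
ee_rot: [0.437, -3.109, -0.001]
force: [-0.1, -0.5, -2.3]
width: 0.103
b2 top 16 [ 0.482  -0.1624  0.1198] yaw,tilt [ 9.73 -0.23] err 0.0004 in rack xy mm [-0.8 68. ]
b2 scene 513 [ 0.4865 -0.1676  0.1188] yaw,tilt [16.02 -0.42] err 0.0008 in rack xy mm [-0.6 61.3]
now 17.6333 [ 0.4865 -0.1689  0.1658] w 0.102 F [ 0.2  -0.13 -2.14] j [-0.07  0.31  0.38  1.93 -0.14  0.93  2.23]
t cm [0.02 0.1  3.48] w deg [-0.    0.    0.03]
```

```bash
python3 -m handwheel '[{"tx":0,"ty":0.05,"tz":0.6,"wx":0,"wy":0,"wz":0,"claw":0.0},{"tx":0,"ty":0.05,"tz":1.2,"wx":0,"wy":0,"wz":0,"claw":0.0},{"tx":0,"ty":0.05,"tz":1.8,"wx":0,"wy":0,"wz":0,"claw":0.0},{"tx":0,"ty":0.05,"tz":2.3,"wx":0,"wy":0,"wz":0,"claw":0.0},{"tx":0,"ty":0.05,"tz":2.7,"wx":0,"wy":0,"wz":0,"claw":0.0},{"tx":0,"ty":0.05,"tz":3,"wx":0,"wy":0,"wz":0,"claw":0.0},{"tx":0,"ty":0.05,"tz":3.2,"wx":0,"wy":0,"wz":0,"claw":0.0},{"tx":0,"ty":0.05,"tz":3.3,"wx":0,"wy":0,"wz":0,"claw":0.0},{"tx":0,"ty":0.05,"tz":3.3,"wx":0,"wy":0,"wz":0,"claw":0.0}]' 35; python3 rel.py b3 .486 -.168 .086; python3 go.py .486 -.168 .131 105.95
```

```text
clock: 18.38
position: [0.4862, -0.1684, 0.1326]
ee_rot: [0.437, -3.111, -0.0]
force: [-0.2, 0.5, -2.2]
width: 0.108
b3 top 19 [ 0.482  -0.1649  0.0903] yaw,tilt [11.74 -1.39] err 0.0003 in rack xy mm [-1.5 65.5]
b3 scene 486 [ 0.487  -0.1675  0.0859] yaw,tilt [15.92 -1.18] err 0.0008 in rack xy mm [-0.1 61.2]
now 18.4833 [ 0.4864 -0.1684  0.1329] w 0.105 F [-0.12  0.44 -1.84] j [-0.06  0.35  0.37  1.96 -0.17  0.85  2.25]
t cm [0.03 0.05 0.19] w deg [-0.01  0.02  0.04]
```

```bash
python3 -m handwheel '[{"tx":0,"ty":0.05,"tz":0.1,"wx":0,"wy":0,"wz":0,"claw":0.0},{"tx":0,"ty":0.05,"tz":0.2,"wx":0,"wy":0,"wz":0,"claw":0.0},{"tx":0,"ty":0.05,"tz":0.2,"wx":0,"wy":0,"wz":0,"claw":0.0}]' 35; python3 -m handwheel '[{"tx":0,"ty":0,"tz":0.1,"wx":0,"wy":0,"wz":0,"claw":0.0},{"tx":0,"ty":0,"tz":0.1,"wx":0,"wy":0,"wz":0,"claw":0.0}]' 35
```

```text
clock: 18.73
position: [0.4863, -0.1681, 0.1311]
ee_rot: [-0.437, 3.11, -0.0]
force: [-0.7, 0.2, 2.8]
width: 0.104
clock: 18.9
position: [0.4866, -0.1685, 0.1308]
ee_rot: [-0.436, 3.11, -0.001]
force: [-3.1, -0.2, 12.0]
width: 0.106
```

Contact with the rails. Ease off, release, and rise.

```bash
python3 -m handwheel '[{"tx":0,"ty":0,"tz":-0.1,"wx":0,"wy":0,"wz":0,"claw":0.0},{"tx":0,"ty":0,"tz":-0.1,"wx":0,"wy":0,"wz":0,"claw":0.2},{"tx":0,"ty":0,"tz":-0.1,"wx":0,"wy":0,"wz":0,"claw":0.35},{"tx":0,"ty":0,"tz":-0.1,"wx":0,"wy":0,"wz":0,"claw":0.35},{"tx":0,"ty":0,"tz":-0.1,"wx":0,"wy":0,"wz":0,"claw":0.35},{"tx":0,"ty":0,"tz":-1,"wx":0,"wy":0,"wz":0,"claw":0.35},{"tx":0,"ty":0,"tz":-3,"wx":0,"wy":0,"wz":0,"claw":0.35},{"tx":0,"ty":0,"tz":-5.5,"wx":0,"wy":0,"wz":0,"claw":0.4},{"tx":0,"ty":0,"tz":-8,"wx":0,"wy":0,"wz":0,"claw":0.4},{"tx":0,"ty":0,"tz":-11,"wx":0,"wy":0,"wz":0,"claw":0.4},{"tx":0,"ty":0,"tz":-13,"wx":0,"wy":0,"wz":0,"claw":0.4},{"tx":0,"ty":0,"tz":-13,"wx":0,"wy":0,"wz":0,"claw":0.4}]' 35; python3 rel.py b4 .486 -.168 .085; python3 rel.py a5 .5204 -.287 .085
python3 - <<'E'
from h import *
im,d=vision.get_image("wrist"); cv2.imwrite("pics/w8.png",im)
E
```

```text
clock: 19.9
position: [0.4882, -0.1688, 0.2646]
ee_rot: [-0.435, 3.104, -0.003]
force: [1.6, -0.1, 0.3]
width: 0.402
b4 top 218 [ 0.4842 -0.168   0.0859] yaw,tilt [16.15  0.37] err 0.0004 in rack xy mm [-0.2 62. ]
b4 scene 614 [ 0.487  -0.1671  0.0836] yaw,tilt [16.04 -0.66] err 0.0007 in rack xy mm [ 0.1 61.7]
a5 top 0 [ 0.5204 -0.287   0.085 ] yaw,tilt [15.95  0.  ] err nan in rack xy mm [  1.9 -62.4]
a5 scene 685 [ 0.5207 -0.2858  0.0837] yaw,tilt [16.04 -0.24] err 0.0006 in rack xy mm [ -0.2 -61.7]
  return _methods._mean(a, axis=axis, dtype=dtype,
  ret = ret.dtype.type(ret / rcount)
```

View pics/w8.png

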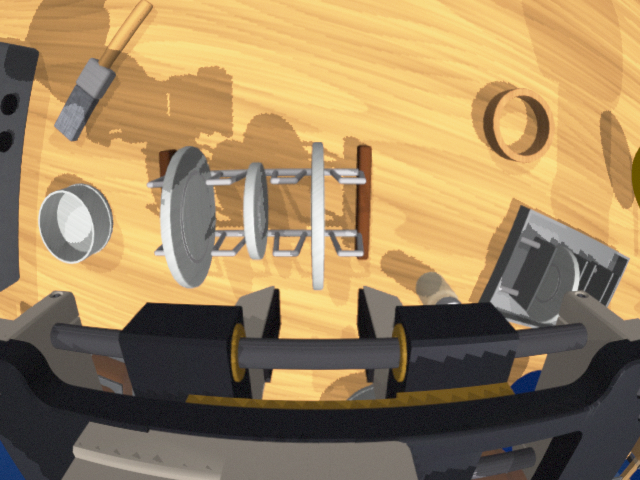

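View pics/scene_a5.png

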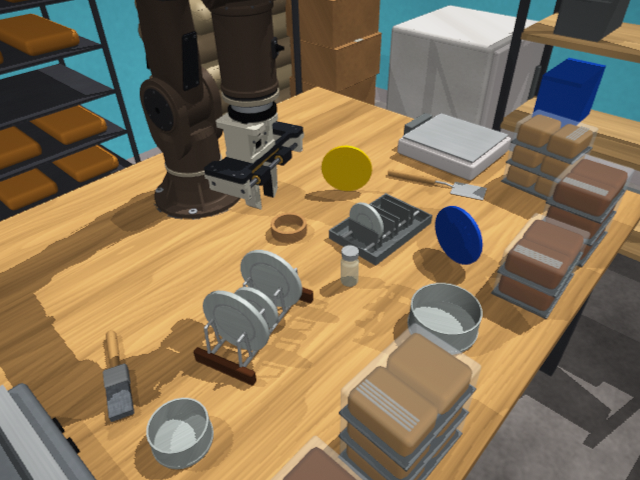

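Both large lids stand in the end gaps (scene (235,318) and (271,277)). The small lid is still in the basket (366,218), and the gripper is well clear of everything.

```bash
python3 -c "
from cell import arm,sensors
print(sensors.observe()['clock']); arm.sign_off()"
```

```text
20.15
the job is handed in; nothing more can be done
```

Both large lids are now standing upright in the two end gaps of the drying rack, resting on its rails. I handed the job in at 20.15 s of the 61 s allowed, with the gripper open and about 10 cm above the lids.

I took the middle lid from the basket first and put it in the far gap, then put the other lid in the near gap. The small lid stayed in its place in the basket.

- **Position:** in the scene camera the lids sit at y = -61.7 and +61.7 mm in the rack, where ±62 is ideal. They are within 0.2 mm of x = 0, tilted less than 1° and at seated height.
- **Forces:** I felt the lids touch the rails at about 6 N and 12 N before letting go.
- **Not confirmed by the second camera:** the top camera agreed for the near lid. In the final check the arm blocked its view of the far lid. Its earlier, partly blocked fit of that lid gave -60.8 mm, about 1 mm off the scene camera, which is within calibration error.

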